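Mesh the splined drive gear in the wash gearbox and hold it home

ROBOT

A 6-joint arm with a two-finger parallel gripper is mounted at the origin on a cart in front of the work surface, level with it; the furniture and walls round the work are solid. World frame = base frame: x ahead of the robot, y to its left, z up, the work surface at z = 0. Lengths are in m, angles in rad, forces in N, time in s.
With the tool pointing down it reaches from about 0.325 to 0.9 m from the base axis. Payload 3.5 kg.
Tool frame: the origin (TCP) lies midway between the tips of the shut fingers; the grasp point (between the pads) lies 19 mm behind it; z points along the fingers, y is the direction in which the jaws open and shut (so a half turn about z gives the same grasp; the last joint's range is limited). The gripper opens to 85 mm and grips with 20 to 120 N. Pads are 22 mm wide; open, the fingers measure 114 mm over their backs; the gripper's body (76 mm by 85 mm) begins 54 mm behind the grasp point. The pads swing forward as they close: fully open they stand 13 mm farther back than shut.
Start: joints at [-1.373, 0.276, -0.026, 1.268, 0, 1.467], TCP at [0.185, -0.597, 0.231] pointing down, gripper open.
Joint ranges: [-3.12, 3.12], [-0.85, 1.88], [-1.08, 1.24], [-1.95, 2.15], [-1.57, 1.53], [-3.14, 3.14]. Speed limits (rad/s): [2.57, 2.57, 3.14, 3.14, 3.14, 3.14].

INTERFACE

Orientations are given as a rotation vector (axis times angle).
In Python, from plant import robot gives the robot as it stands. Calls block until the motion is done:
- robot.move_to(position, orientation): joint-space move of the TCP to a pose.
- robot.move_straight(position, ori=None, v=0.15, max_force=None): straight line of the TCP; ori=None keeps the orientation; v is the mean speed in m/s. With max_force (N) it stops when the force on the tool has changed by that much, and returns True; else False.
- robot.move_j(angles): joint-space move.
- robot.gripper_to(opening, effort=None): finger opening in m; effort is the grip in N (None keeps the last); returns when the fingers have stopped.
- robot.dwell(seconds).
- robot.solve_ik(position, orientation): joint angles nearest the present ones, or None.
- robot.grab_frame(name): name is "side" or "top" or "wrist"; returns a dict with "frame" (384x512x3 uint8, red, green, blue), "vertical_fov" (degrees; the focal length in pixels is half the picture's height over the tangent of half this angle, whatever the lens; pixels are square), "cx", "cy" (the principal point, pixels), "k1" (the pictures are not rectified: a ray, as slopes to the right and down, at radius r is drawn at 1 + k1 r^2 times it, then the intrinsics apply), "rvec" (rotation vector, rad) and "tvec" (3), from world to camera coordinates, as OpenCV has them; the wrist camera has in their place "T_tool_cam" (4x4, takes a point from camera to tool coordinates, whose origin is the TCP and whose axes are the flange's). Camera axes: x right, y down, z forward; pixel columns grow to the right and rows downward; lengths in m; the calibration is good to about 2 mm. A picture is of the moment at which its call begins: read the wrist's pose just before it. There is no depth.
A pose or a line that the arm cannot do raises robot.IKError and nothing moves.
- robot.finish_job(): hands the job in, once; it reports no verdict.
Trained networks look in a picture, given as the dict that the camera call returned (one of the last four; its "shot" number tells which), for a name from the list of things; names that differ only in an ending like _2 or _b are one class to them, and where a whole thing is asked for, a point or a joint stands for the part that bears it (a point fixed in the world has none). Each returns a list of dicts, best first, with "p" (0 to 1); they miss things now and then, are a little off and sometimes report something else, mostly with a low value. They report only what shows in the picture. A call takes as long as a camera call. They do not tell look-alikes from the thing itself.
- robot.silhouettes(picture, label): "pixels" (384x512 bool, what is visible of it) and "bbox" ([left, top, width, height] in pixels, round what is visible of it).
- robot.mark_of(picture, label): "location" ([row, column] in pixels: a listed point, or the origin of a listed thing).
Readings, each from a call of its own:
- robot.get_time_s(): time.
- robot.get_q(): joint angles.
- robot.get_dq(): joint speeds.
- robot.get_effort(): joint torques, N m.
- robot.get_tool_pos(): TCP position.
- robot.get_eef_rot(): TCP orientation.
- robot.get_force(): force on the tool from outside, world axes, zero at the start.
- robot.get_ft_torque(): the same for the moment, N m.
- robot.get_finger_gap(): finger opening in m.
Only numpy, scipy, OpenCV 4.12 (cv2) and the standard library are available. Lean on these libraries where they do the work, as an engineer would, in place of code of your own. Each camera call takes 0.05 s, during which the arm holds its last target. There are 200 camera calls.

TASK

Pick the white nylon drive gear off its black stand by the square boss, set its splined stem in the steel collar of the wash gearbox, turn it until the four splines meet the slots, and slide it down against the spring until the toothed disc sits flush on the collar. The spring would push it out again, so finish with the gripper still round the boss, keeping the gear pressed fully home for the retaining clip to be fitted; do not let go. Leave the mug, the thread spool and the tape roll where they are.

Things in the scene. Friction and masses are not known exactly. Their poses are not given: they have to be found in the camera images.
- gear_grip (a point): Loose white nylon gear, 120 g. Point on its axis (local z, up) in its square boss 26 x 26 mm, 46 mm high: 21 mm below the boss's top, 25 mm above the top face of the toothed disc (64 mm across, 12 mm thick). x and y are square to the boss's faces and lie along the four spline fins. Any quarter turn of the gear meshes equally.
- gear_seat (a point): Same gear, same axes: centre of the disc's underside, 37 mm below the grip point. Below it the stem, 34 mm long: round core 12 mm across, last 4 mm tapered to 7 mm; four fins in a cross 30 mm tip to tip, 6 mm thick, 24 mm long, then narrowing to a wedge edge 27 mm below the disc; the bare core reaches 7 mm farther.
- stand: Fixed black parts stand: tube 52 mm across, 40 mm bore, 45 mm high on an 80 mm round foot; origin at the centre of its underside, on the table. At the start the gear stands in it, stem down, disc on the rim (grip point 82 mm above the table), at any yaw. Stand and gearbox may change sides.
- gearbox: Fixed grey gearbox: origin at the centre of its underside, on the table. Foot plate 116 mm along x by 92 mm along y, housing 36 mm high, on it a round steel collar 56 mm across and 40 mm high, with the splined socket in its top.
- socket_mouth (a point): Centre of the socket's mouth, in the collar's top face 76 mm above the table; z up, x and y along its slots (parallel to the housing's sides). Cross of slots 8.4 mm wide, 34 mm tip to tip; bore 14 mm; about 1.2 mm free all round. Out of line, the fins rest on the collar with the gear's disc 27 mm above it. Fully home the disc lies on the collar, grip point 37 mm above this point.
- plunger (a joint): Brass spring plunger in the bottom of the socket, value in m pressed down: 0 at rest, its top 22 mm below the mouth; the stem meets it when the gear is 12 mm short of home. About 6 N to start it, 12 N at 0.012, the gear fully home. It pushes the gear up again if released.
- mug_center (a point): White dotted mug, 82 mm across, 91 mm high, bystander; point half-way up.
- spool_center (a point): Wooden spool of red thread, 30 mm across, 42 mm high, standing, bystander; point at its centre, 21 mm above the table.
- tape_center (a point): Roll of black tape lying flat, 62 mm across, 19 mm high, bystander; point at its centre.
Not all that is in view belongs to the job. Of the things that look like the stand, the smallest one is meant.

How it is judged:
On the way:
1. the gear is lifted out of the stand (z of gear_grip in the frame of stand above 0.115 m and contact force between the fingers and gear above 0.5 N), for 0.1 s.
At the end, for the whole second after the job is handed in: Through the last second the gear is meshed (axis within 4 mm, upright within 5 deg, fins within 7 deg of the slots), its disc within 2.5 mm of the collar, the plunger pressed 9 mm or more, the gear still, and the gripper still round the boss (within 30 mm of the grip point, over 2 N) (horizontal distance between gear_grip and socket_mouth below 0.004 m and z of gear_grip in the frame of socket_mouth between 0.034 and 0.0395 m and angle between gear_grip's own z axis and vertical below 0.09 rad and (angle between the x axis of gear_grip and the x axis of socket_mouth, either way round below 0.13 rad or angle between the x axis of gear_grip and the y axis of socket_mouth, either way round below 0.13 rad) and value of joint plunger above 0.009 m and contact force between the fingers and gear above 2 N and distance between the grasp point and gear_grip below 0.03 m and linear speed of gear below 0.02 m/s); the arm keeps its last pose, push and grip.
It fails at once if the mug is shoved more than 20 mm (distance of mug_center from where it was at the start of the episode above 0.02 m).
It fails at once if the thread spool is shoved more than 20 mm (distance of spool_center from where it was at the start of the episode above 0.02 m).
It fails at once if the tape roll is shoved more than 20 mm (distance of tape_center from where it was at the start of the episode above 0.02 m).
It also fails if it takes over 43 s, if anything falls off the work surface, if the arm or the gripper's body presses on something with over 40 N, if the wrist force passes 120 N, or if a joint passes its speed limit or range.

## Working session

There is one attempt and no reset: what is moved stays moved. The work goes in short steps, each a Python script; the robot and the scene stay as the last script left them, time stands still between calls to the robot, and variables do not carry over. Pictures are saved under pics/ and viewed, on a budget of 10 in all, crops included, one or two more only if the job needs it, and the job is handed in when it is done.

```bash
ls; mkdir -p pics
cat > h.py <<'E'
import numpy as np, cv2
from scipy.spatial.transform import Rotation as R
from plant import robot
def cam(f, tp=None, tr=None):
    """returns Rcw, origin: camera->world"""
    if 'rvec' in f:
        Rm=R.from_rotvec(np.ravel(f['rvec'])).as_matrix(); return Rm.T, -Rm.T@np.ravel(f['tvec'])
    T=np.eye(4); T[:3,:3]=R.from_rotvec(tr).as_matrix(); T[:3,3]=tp
    T=T@np.array(f['T_tool_cam']); return T[:3,:3],T[:3,3]
def K(f):
    fl=f['frame'].shape[0]/2/np.tan(np.radians(f['vertical_fov'])/2)
    return np.array([[fl,0,f['cx']],[0,fl,f['cy']],[0,0,1.]])
def ray(f,rc,pose):
    uv=np.array([[[rc[1],rc[0]]]],float)
    p=cv2.undistortPoints(uv,K(f),np.array([f['k1'],0,0,0.]))[0,0]
    return pose[0]@np.array([p[0],p[1],1.]), pose[1]
def on_z(f,rc,z,pose):
    d,o=ray(f,rc,pose); return o+d*(z-o[2])/d[2]
def proj(f,P,pose):
    Rw,o=pose; rv=cv2.Rodrigues(Rw.T)[0]
    return cv2.projectPoints(np.atleast_2d(np.array(P,float)),rv,-Rw.T@o,K(f),np.array([f['k1'],0,0,0.]))[0][:,0]
def grab(n):
    tp,tr=robot.get_tool_pos(),robot.get_eef_rot()
    f=robot.grab_frame(n); return f,cam(f,tp,tr)
def save(f,name,im=None):
    cv2.imwrite('pics/'+name,cv2.cvtColor(f['frame'] if im is None else im,cv2.COLOR_RGB2BGR))
E
python3 - <<'E'
from h import *
Z=dict(gear_grip=.082,gear_seat=.045,stand=0,gearbox=0,socket_mouth=.076,mug_center=.0455,spool_center=.021,tape_center=.0095)
ims=[]
for n in('top','side'):
    f,p=grab(n); ims.append(f['frame'])
    for k,z in Z.items():
        for m in robot.mark_of(f,k)[:4]:
            if m['p']>.2: print(n,k,round(m['p'],2),np.round(m['location']),on_z(f,m['location'],z,p).round(3))
    print(n,'cam',p[1].round(2))
    save(f,n+'.png')
E
```

```text
pics
top gear_grip 0.56 [210. 184.] [0.521 0.378 0.082]
top gear_grip 0.33 [213. 185.] [0.513 0.377 0.082]
top gear_seat 0.74 [212. 187.] [0.516 0.381 0.045]
top stand 0.79 [260. 330.] [0.392 0.024 0.   ]
top stand 0.76 [248. 240.] [0.423 0.253 0.   ]
top stand 0.53 [212. 192.] [0.516 0.376 0.   ]
top socket_mouth 0.83 [193. 320.] [0.559 0.059 0.076]
top mug_center 0.75 [130. 338.] [0.713 0.009 0.045]
top spool_center 0.58 [183. 266.] [0.586 0.188 0.021]
top tape_center 0.59 [130. 248.] [0.724 0.23  0.009]
top cam [0.53 0.18 0.93]
side gear_grip 0.66 [146. 231.] [0.514 0.376 0.082]
side gear_seat 0.65 [155. 231.] [0.513 0.393 0.045]
side gear_seat 0.62 [201. 330.] [0.72  0.196 0.045]
side stand 0.89 [176. 232.] [0.515 0.367 0.   ]
side stand 0.87 [207. 200.] [0.436 0.254 0.   ]
side stand 0.73 [289. 176.] [0.393 0.02  0.   ]
side gearbox 0.76 [271. 259.] [ 0.553  0.051 -0.   ]
side socket_mouth 0.85 [238. 266.] [0.566 0.062 0.076]
side mug_center 0.64 [263. 355.] [0.728 0.014 0.045]
side spool_center 0.59 [210. 267.] [0.583 0.204 0.021]
side tape_center 0.69 [202. 332.] [0.736 0.231 0.009]
side cam [ 0.5  -0.53  0.67]
```

View pics/top.png

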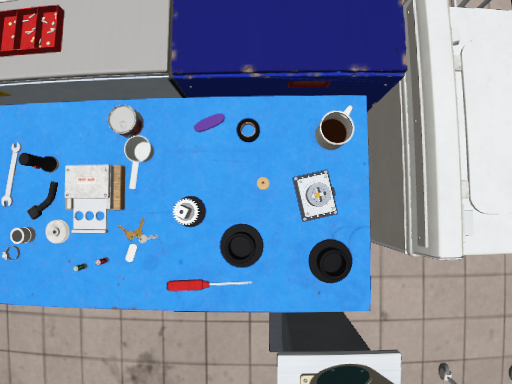

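View pics/side.png

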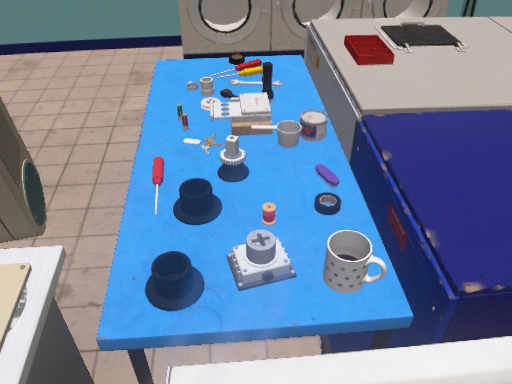

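Top view: the white gear on the small stand is at (col 187, row 211). The look-alikes are larger, empty black stands at (241,245) and (330,260). The gearbox is at (318,195), mug (335,130), spool (263,183) and tape (248,130). The gear stands in the smallest stand, so I choose (187,211). I'll go there by way of the gearbox and take close wrist looks at both.

```bash
cat >> h.py <<'E'
def down(yaw):  # tool z down, tool y axis (jaw) at world angle yaw
    y=np.array([np.cos(yaw),np.sin(yaw),0]); z=np.array([0,0,-1.])
    return R.from_matrix(np.c_[np.cross(y,z),y,z]).as_rotvec()
def yaw_now():
    m=R.from_rotvec(robot.get_eef_rot()).as_matrix(); return np.arctan2(m[1,1],m[0,1])
E
python3 - <<'E'
from h import *
print('yaw0',yaw_now())
ims=[]
for nm,xy,labs in (('box',(.56,.06),dict(socket_mouth=.076,gearbox=0)),('gear',(.516,.378),dict(gear_grip=.082,gear_seat=.045,stand=0))):
    best=None
    for yw in np.radians(np.arange(-180,180,15)):
        q=robot.solve_ik([xy[0]-.0,xy[1],.30],down(yw))
        if q is None: continue
        c=abs(q[5])
        if best is None or c<best[0]: best=(c,yw,q)
    print(nm,np.degrees(best[1]),np.round(best[2],2),'t',robot.get_time_s())
    robot.move_to([xy[0],xy[1],.30],down(best[1]))
    f,p=grab('wrist'); ims.append(f['frame'].copy())
    print('cam',p[1].round(3),p[0][:,2].round(2))
    for k,z in labs.items():
        for m in robot.mark_of(f,k)[:2]: print(k,round(m['p'],2),np.round(m['location']),on_z(f,m['location'],z,p).round(4))
    np.savez(nm+'.npz',frame=f['frame'],Rw=p[0],o=p[1],cx=f['cx'],cy=f['cy'],k1=f['k1'],vertical_fov=f['vertical_fov'])
    l='gearbox' if nm=='box' else 'gear_grip'
    for s in robot.silhouettes(f,l)[:1]: print(l,s['p'],s['bbox'])
print(robot.get_time_s())
save(None,'w1.png',cv2.resize(np.hstack(ims),(800,300)))
E
```

```text
yaw0 -1.2700249886844557
box 90.0 [-0.01  0.14 -0.05  1.38  0.   -0.01] t 0.9
cam [0.489 0.059 0.442] [ 0.27 -0.   -0.96]
socket_mouth 0.79 [164. 255.] [0.5545 0.0617 0.076 ]
socket_mouth 0.58 [176. 340.] [0.571  0.1786 0.076 ]
gearbox 0.9 [157. 254.] [0.556  0.0615 0.    ]
gearbox 0.96 [219.4, 116.7, 68.7, 81.1]
gear 119.99999999999999 [0.53 0.28 0.12 1.41 0.   0.01] t 3.7833
cam [0.455 0.342 0.442] [ 0.24  0.14 -0.96]
gear_grip 0.72 [169. 253.] [0.5166 0.3776 0.082 ]
gear_seat 0.96 [161. 255.] [0.5113 0.3785 0.045 ]
stand 0.78 [161. 258.] [0.5147 0.3867 0.    ]
stand 0.55 [ 66. 207.] [0.4293 0.2485 0.    ]
gear_grip 0.8 [233.3, 142.2, 42.0, 48.4]
5.25
```

View pics/w1.png

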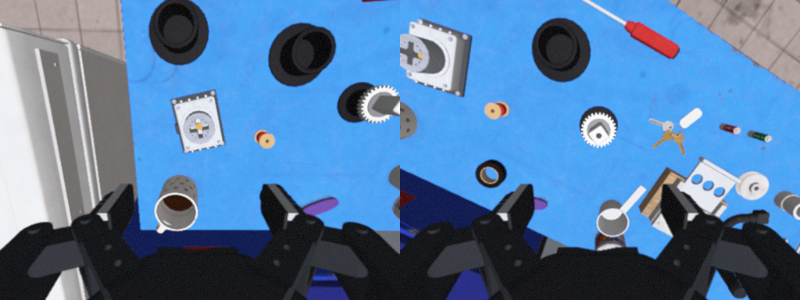

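Left (box): gearbox and cross socket at about (200,128), mug (178,205). Right (gear): white gear with its boss at (598,130), in the small stand. I'll make rectified close crops for the yaws.

Run:
```python
from h import *
out=[]
for nm,c,z,h in (('box',(.557,.061),.076,.045),('box',(.557,.061),.036,.075),('gear',(.516,.378),.103,.04)):
    f=dict(np.load(nm+'.npz')); p=(f['Rw'],f['o']); f={k:(v if v.ndim else float(v)) for k,v in f.items()}
    N=260
    g=np.linspace(h,-h,N)
    X,Y=np.meshgrid(c[1]+g,c[0]+g) # col: y from + to -, row: x from + to -
    P=np.c_[Y.ravel(),X.ravel(),np.full(X.size,z)]
    uv=proj(f,P,p).reshape(N,N,2).astype(np.float32)
    o=cv2.remap(f['frame'],uv[...,0],uv[...,1],cv2.INTER_CUBIC)
    cv2.drawMarker(o,(N//2,N//2),(255,0,0),0,8,1)
    out.append(o)
save(None,'rect.png',np.hstack(out))
```

```text
(no output)
```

View pics/rect.png

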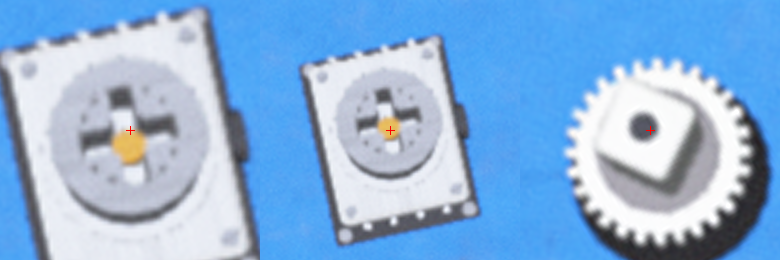

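Run:
```python
from h import *
for nm,c,z,h in (('box',(.555,.061),.076,.024),('box',(.557,.061),.036,.07),('gear',(.516,.378),.103,.022)):
    f=dict(np.load(nm+'.npz')); p=(f['Rw'],f['o']); f={k:(v if v.ndim else float(v)) for k,v in f.items()}
    N=400; g=np.linspace(h,-h,N)
    X,Y=np.meshgrid(c[1]+g,c[0]+g)
    uv=proj(f,np.c_[Y.ravel(),X.ravel(),np.full(X.size,z)],p).reshape(N,N,2).astype(np.float32)
    o=cv2.cvtColor(cv2.remap(f['frame'],uv[...,0],uv[...,1],cv2.INTER_CUBIC),cv2.COLOR_RGB2GRAY)
    L=cv2.createLineSegmentDetector().detect(cv2.GaussianBlur(o,(0,0),3))[0][:,0]
    s=2*h/N
    l=np.hypot(L[:,2]-L[:,0],L[:,3]-L[:,1])*s
    print(nm,z)
    for i in np.argsort(-l)[:12]:
        a,b,cc,d=L[i]; w=lambda u,v:(round(c[0]+h-v*s,4),round(c[1]+h-u*s,4))
        ang=np.degrees(np.arctan2(-(cc-a),-(d-b)))  # world (x=-d row, y=-d col)
        print(round(l[i],4),'yaw mod90',round((ang+45)%90-45,1),w(a,b),w(cc,d))
```

```text
box 0.076
0.0094 yaw mod90 12.0 (np.float32(0.5521), np.float32(0.0677)) (np.float32(0.5501), np.float32(0.0769))
0.0087 yaw mod90 11.5 (np.float32(0.5564), np.float32(0.048)) (np.float32(0.5547), np.float32(0.0566))
0.0078 yaw mod90 -43.5 (np.float32(0.5368), np.float32(0.0387)) (np.float32(0.5311), np.float32(0.0441))
0.0069 yaw mod90 7.8 (np.float32(0.5648), np.float32(0.0607)) (np.float32(0.5638), np.float32(0.0675))
0.0058 yaw mod90 16.5 (np.float32(0.557), np.float32(0.0587)) (np.float32(0.5626), np.float32(0.0604))
0.0055 yaw mod90 45.0 (np.float32(0.5313), np.float32(0.0787)) (np.float32(0.5352), np.float32(0.0826))
0.0053 yaw mod90 6.6 (np.float32(0.5448), np.float32(0.0573)) (np.float32(0.5442), np.float32(0.0626))
0.0051 yaw mod90 3.2 (np.float32(0.5398), np.float32(0.0561)) (np.float32(0.5449), np.float32(0.0564))
0.0048 yaw mod90 11.1 (np.float32(0.5649), np.float32(0.0677)) (np.float32(0.5696), np.float32(0.0686))
0.004 yaw mod90 24.5 (np.float32(0.5315), np.float32(0.0489)) (np.float32(0.5332), np.float32(0.0452))
0.0033 yaw mod90 1.7 (np.float32(0.5593), np.float32(0.
[... 1965 characters left out ...]
float32(0.5214), np.float32(0.3815)) (np.float32(0.5207), np.float32(0.3771))
0.0043 yaw mod90 -1.1 (np.float32(0.5096), np.float32(0.3568)) (np.float32(0.5053), np.float32(0.3569))
0.0041 yaw mod90 -10.2 (np.float32(0.5158), np.float32(0.3845)) (np.float32(0.5198), np.float32(0.3837))
0.004 yaw mod90 39.5 (np.float32(0.5151), np.float32(0.3756)) (np.float32(0.5125), np.float32(0.3787))
0.0038 yaw mod90 -44.1 (np.float32(0.4955), np.float32(0.3881)) (np.float32(0.4982), np.float32(0.3909))
0.0037 yaw mod90 37.3 (np.float32(0.5245), np.float32(0.3633)) (np.float32(0.5216), np.float32(0.361))
0.0035 yaw mod90 -1.8 (np.float32(0.5335), np.float32(0.3683)) (np.float32(0.537), np.float32(0.3682))
```

Run:
```python
from h import *
out=[]
for nm,c,yw,z,h in (('box',(.5548,.0615),12.2,.076,.032),('gear',(.517,.3795),-25.7,.103,.025)):
    f=dict(np.load(nm+'.npz')); p=(f['Rw'],f['o']); f={k:(v if v.ndim else float(v)) for k,v in f.items()}
    N=400; g=np.linspace(h,-h,N)
    X,Y=np.meshgrid(c[1]+g,c[0]+g)
    uv=proj(f,np.c_[Y.ravel(),X.ravel(),np.full(X.size,z)],p).reshape(N,N,2).astype(np.float32)
    o=cv2.remap(f['frame'],uv[...,0],uv[...,1],cv2.INTER_CUBIC)
    a=np.radians(yw); M=np.array([[np.cos(a),-np.sin(a)],[np.sin(a),np.cos(a)]])
    if nm=='box':
        s,l=.0042,.017; Q=[(l,s),(s,s),(s,l),(-s,l),(-s,s),(-l,s),(-l,-s),(-s,-s),(-s,-l),(s,-l),(s,-s),(l,-s)]
        cv2.circle(o,(N//2,N//2),int(.028/(2*h)*N),(0,255,0),1)
    else: Q=[(.013,.013),(.013,-.013),(-.013,-.013),(-.013,.013)]
    w=(M@np.array(Q).T).T
    px=np.c_[N/2-w[:,1]*N/(2*h),N/2-w[:,0]*N/(2*h)].round().astype(np.int32)
    cv2.polylines(o,[px],True,(255,0,0),1)
    out.append(o)
save(None,'ov.png',np.hstack(out))
```

```text
(no output)
```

View pics/ov.png

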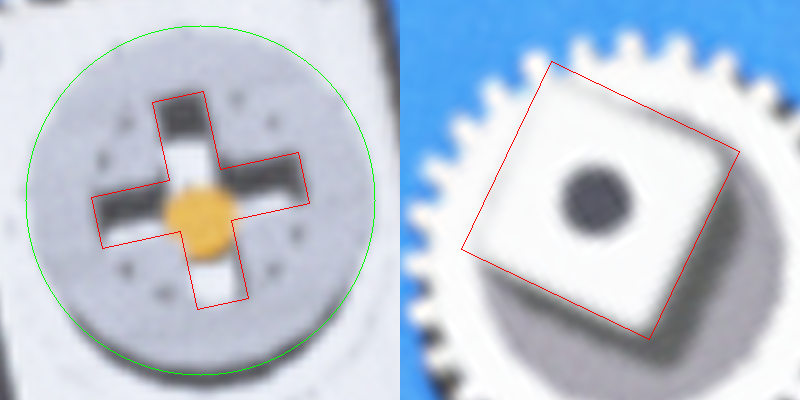

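The overlays match: gearbox socket at (.5548,.0615), yaw 12.2°. The gear boss is at about (.517,.3797), yaw −25.7°. Now the pick.

Run:
```python
from h import *
y=np.radians(64.3); g=[.517,.3797]
robot.move_to([*g,.14],down(y))
print(robot.move_straight([*g,.063],v=.1,max_force=15), robot.get_tool_pos())
robot.gripper_to(.0,effort=80)
print('gap',robot.get_finger_gap(),robot.get_force())
print(robot.move_straight([*g,.20],v=.12))
print('gap',robot.get_finger_gap(),robot.get_force(),robot.get_time_s())
robot.move_to([.5548,.0615,.20],down(np.radians(102.2)))
f,p=grab('wrist'); save(f,'held.png')
fs,ps=grab('side'); 
print(robot.get_tool_pos(),robot.get_force(),robot.get_time_s())
for k in('gear_grip','gear_seat'):
    for n,ff,pp in(('w',f,p),('s',fs,ps)):
        for m in robot.mark_of(ff,k)[:1]:
            print(n,k,round(m['p'],2),np.round(m['location']),on_z(ff,m['location'],.219 if k=='gear_grip' else .182,pp).round(4))
a=fs['frame'][100:330,150:370]
save(None,'hs.png',np.hstack([cv2.resize(f['frame'],(480,360)),cv2.resize(a,(320,360))]))
```

```text
False [0.51759224 0.38008347 0.06369036]
gap 0.025088075959999633 [ 0.47801311 -0.1134552   2.24843386]
False
gap 0.025172398323333553 [ 0.68343671  0.26550931 -1.91138663] 8.9583
[0.55486191 0.06247741 0.19988919] [-0.05335069  0.68177548 -1.31152193] 10.275
w gear_grip 0.58 [256. 252.] [0.5527 0.0613 0.219 ]
s gear_grip 0.73 [179. 258.] [0.5504 0.0571 0.219 ]
w gear_seat 0.57 [228. 252.] [0.5532 0.0613 0.182 ]
s gear_seat 0.6 [194. 260.] [0.5549 0.0645 0.182 ]
```

View pics/hs.png

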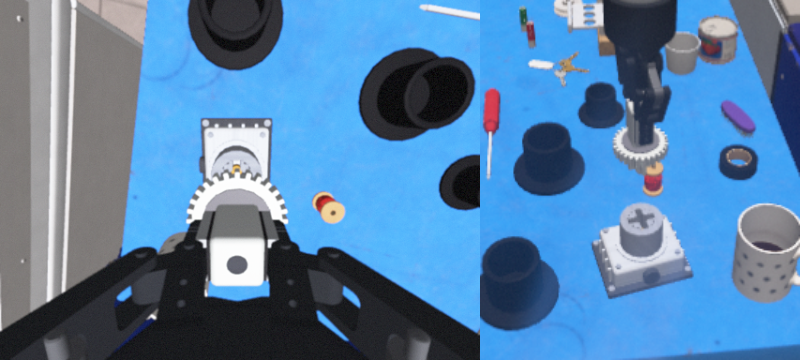

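The gear is held upright and square to the jaws, and the wrist view shows the socket just behind it at (237,165). I'll lower it under force supervision.

Run:
```python
from h import *
o=down(np.radians(102.2)); c=[.5548,.0615]
robot.move_straight([*c,.145],o,v=.1); robot.dwell(.2)
print(robot.get_tool_pos(),robot.get_force())
print(robot.move_straight([*c,.110],o,v=.03,max_force=8))
print(robot.get_tool_pos(),robot.get_force(),robot.get_ft_torque(),robot.get_time_s())
```

```text
[0.55559924 0.06149253 0.14595388] [ 0.66106765 -0.7402722  -1.40103026]
False
[0.5548794  0.06149973 0.11008363] [-0.38148999  0.46984152 -1.72377647] [ 0.06623757 -0.16841626  0.03501293] 12.6917
```

The fins went in with no resistance (below the 0.122 contact height). Now press home.

Run:
```python
from h import *
c=[.5548,.0615]
for z in(.100,.097,.095,.0935):
    r=robot.move_straight([*c,z],v=.02,max_force=35)
    print(z,r,robot.get_tool_pos().round(4),np.round(robot.get_force(),1),round(robot.get_finger_gap(),4))
robot.dwell(.5)
print(robot.get_tool_pos().round(4),np.round(robot.get_force(),1),robot.get_time_s())
fs,ps=grab('side'); print(robot.mark_of(fs,'gear_grip')[:1],proj(fs,[.5548,.0615,.113],ps))
ft,pt=grab('top')
cr=lambda f,P,w:cv2.resize(cv2.getRectSubPix(f['frame'],(w,w),tuple(map(float,proj(f,P,_p)[0]))),(400,400),interpolation=cv2.INTER_CUBIC)
_p=ps; a=cr(fs,[.555,.06,.08],110)
fw,_p=grab('wrist'); b=cr(fw,[.555,.06,.08],200)
save(None,'home.png',np.hstack([a,b]))
```

```text
0.1 False [0.5551 0.0615 0.1011] [-2.1  0.5  7.2] 0.0252
0.097 False [0.5552 0.0615 0.0983] [-2.4  0.2  8.3] 0.0254
0.095 False [0.5552 0.0615 0.0965] [-3.1 -0.9  9.5] 0.0249
0.0935 False [0.5552 0.0615 0.0951] [-2.5  0.6  9.9] 0.025
[0.5552 0.0615 0.0952] [-3.  -0.1 10.5] 14.6417
[{'location': [224.8, 260.0], 'p': 0.72}] [[259.99763997 224.27556703]]
```

View pics/home.png

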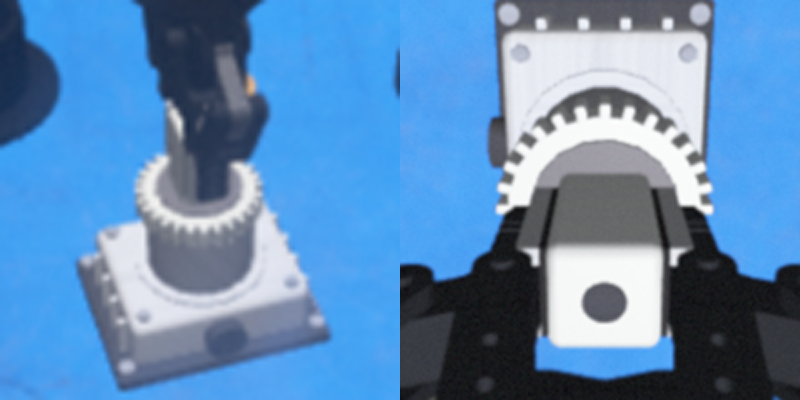

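The disc is on the collar or nearly so, at about 12 N spring load. I'll push until there is a hard stop, with a modest preload.

Run:
```python
from h import *
c=[.5548,.0615]
robot.gripper_to(.0,effort=110)
for z in(.0925,.0915,.0905,.0895):
    r=robot.move_straight([*c,z],v=.01,max_force=20)
    print(z,r,robot.get_tool_pos().round(4),np.round(robot.get_force(),1),round(robot.get_finger_gap(),4))
    if r or robot.get_force()[2]>28: break
robot.dwell(1)
print(robot.get_tool_pos().round(4),np.round(robot.get_force(),1),np.round(robot.get_ft_torque(),2),robot.get_time_s())
```

```text
0.0925 False [0.5552 0.0615 0.0946] [-4.6  0.1 12.5] 0.0246
0.0915 False [0.5552 0.0615 0.0946] [-6.2 -0.  17.4] 0.0246
0.0905 False [0.5552 0.0615 0.0945] [-8.5 -1.5 23.7] 0.0247
0.0895 False [0.5552 0.0615 0.0945] [-10.5  -0.6  29.5] 0.0249
[0.5552 0.0615 0.0945] [-11.4  -0.3  28. ] [-0.08  2.41 -0.05] 17.0583
```

Hard stop at TCP z 0.0945, against 0.0947 predicted. It is stable and preloaded, so I'm handing in.

Run:
```python
from h import *
f,p=grab('top')
for k,z in dict(mug_center=.0455,spool_center=.021,tape_center=.0095).items():
    for m in robot.mark_of(f,k)[:1]: print(k,on_z(f,m['location'],z,p).round(3))
robot.finish_job()
```

```text
mug_center [0.723 0.005 0.045]
spool_center [0.585 0.183 0.021]
tape_center [0.73  0.232 0.009]
the job is handed in; nothing more can be done
```

I picked the gear off the smallest stand by its boss and lined it up with the slots (gearbox yaw 12.2°). I lowered it into the collar and pressed it home, then handed the job in at about 17 s with the gripper still closed on the boss. The hand-in returns no verdict.

- **Fit:** the fins went in with no resistance. The spring load then rose to about 12 N, and the tool met a hard stop at z 0.0945 m (0.0947 m predicted for fully home).
- **Final hold:** it was steady over a 1 s dwell, with 28 N upward on the wrist, 110 N commanded grip effort and a finger gap of 25 mm.
- **Side load:** about 11 N sideways and a 2.4 N·m moment remained while pressing.
- **Pictures:** the last ones, taken just before the final push, showed the disc on the collar or nearly so. I took none after that push; the home position rests on the hard stop and the wrist force.
- **Bystanders:** the mug, spool and tape read within about 10 mm of their first estimates, which is network scatter. Nothing came near them during the moves.

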